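Seat the tube block on the free shaker dock

ROBOT

A 7-joint arm with a two-finger parallel gripper is mounted at the origin on the work surface. World frame = base frame: x ahead of the robot, y to its left, z up, the work surface at z = 0. Lengths are in m, angles in rad, forces in N, time in s.
With the tool pointing down it reaches from about 0.425 to 0.875 m from the base axis. Payload 8.4 kg.
Tool frame: the origin (TCP) lies midway between the tips of the shut fingers; the grasp point (between the pads) lies 19 mm behind it; z points along the fingers, y is the direction in which the jaws open and shut (so a half turn about z gives the same grasp; the last joint's range is limited). The gripper opens to 85 mm and grips with 20 to 120 N. Pads are 22 mm wide; open, the fingers measure 114 mm over their backs; the gripper's body (76 mm by 85 mm) begins 54 mm behind the grasp point. The pads swing forward as they close: fully open they stand 13 mm farther back than shut.
Start: joints at [1.005, 0.333, 0.04, 1.465, -0.013, 1.343, -0.059], TCP at [0.292, -0.58, 0.202] pointing down, gripper open.
Joint ranges: [-2.58, 2.58], [-0.38, 2.09], [-1.3, 1.39], [0.25, 2.4], [-1.5, 4.64], [0.08, 2.09], [-2.65, 2.65]. Speed limits (rad/s): [2.22, 2.22, 2.79, 2.79, 3.14, 3.14, 3.14].

INTERFACE

Orientations are given as a rotation vector (axis times angle).
In Python, from workcell import arm, vision, job gives the robot as it stands.
- The arm moves only by the shell command python3 -m inch 'ROWS' [FORCE]. ROWS is JSON, a list that holds one entry, the list of rows, each a list of 5 numbers: the finger opening in cm, from 0 to 8.54, then the shift along the tool's x, y, z in cm, then the turn about the tool's z in degrees. In form: [[[hand, dx, dy, dz, spin], ...]]. A call has exactly 5 rows; each row shifts and turns the pose as measured when the row begins, along the tool's axes as they then stand; what a row does not reach is not made up. A row lasts 1/10 s, in which the tool goes at most 50 mm and 8.59 degrees, less where a joint would pass 70% of its speed; a pose out of reach is approached as far as the arm can. A call with a gripper value outside its range is refused whole. The fingers move at their own pace and stop on an object; FORCE is the grip in N (left out, the last holds). Time passes only in rows, so rows that do not move let the fingers close, or fill a call up. It gives the time, the measured TCP pose, the force and the opening at its end, in the units of the state.
- arm.read_state(): the state, without advancing time (a new reading comes with each control period).
- vision.snapshot(name): name is "side" or "top"; returns a dict with "image" (420x560x3 uint8, blue, green, red), "fx", "fy", "cx", "cy" (pixels), "R" (3x3) and "t" (3): a world point X has camera coordinates R X + t. Camera axes: x right, y down, z forward; pixel columns grow to the right and rows downward; lengths in m; the calibration is good to about 2 mm. A picture is of the moment at which its call begins. There is no depth.
- job.hand_in(): hands the job in, once; it reports no verdict.
The state is a dict: "t": time; "qpos": joint angles; "joint_vel": joint speeds; "joint_efforts": joint torques, N m; "tool_pos": TCP position; "orientation": TCP orientation; "force": force on the tool from outside, world axes, zero at the start; "torque": the same for the moment, N m; "opening": opening from 0.0 (shut) to 1.0 (fully open).
Only numpy, scipy, OpenCV 4.12 (cv2) and the standard library are available. Lean on these libraries where they do the work, as an engineer would, in place of code of your own. Each camera call takes 0.05 s, during which the arm holds its last target. There are 200 camera calls.

TASK

Put the aluminium tube block with the blue grip bar on whichever of the two shaker docks is free: bring it over the dock square with it, slide it along the dock's long centre line until the hidden locating pin drops into the hole in its underside, then press it down until the sprung plate is fully down. Finish like that, still holding the block pressed down; leave the green-barred block and everything else on the bench alone.

Things in the scene. Friction and masses are not known exactly. Their poses are not given: they have to be found in the camera images.
- block_center (a point): Centre of the aluminium tube block to load, 96 (its x) x 64 (y) x 32 mm, 0.4 kg; point 16 mm above its underside, z up. Upright on the bench at first. Centred on top a blue grip bar 14 (x) x 50 (y) mm, from 16 to 52 mm above this point. Mid-underside, unseen: a round hole 13 mm wide, 24 deep, chamfer 2.5 mm. May be seated either way round.
- dock_a: Shaker dock, white box 150 (its x) by 110 (y) by 34 mm high, fixed. Origin: centre of its underside, on the bench; x along its long side, z up. On top a dark sprung plate 108 x 74 mm, its face 46 mm above the bench when up; a fixed brass pin stands up through a slot in it. One dock is free, the other carries the green-barred block.
- dock_b: Shaker dock, white box 150 (its x) by 110 (y) by 34 mm high, fixed. Origin: centre of its underside, on the bench; x along its long side, z up. On top a dark sprung plate 108 x 74 mm, its face 46 mm above the bench when up; a fixed brass pin stands up through a slot in it. One dock is free, the other carries the green-barred block.
- plate_a (a joint): Sprung plate of dock_a: 0 up, 0.008 m fully down; yields from about 6 N, fully down at 12.5 N (a block's weight alone won't move it). The dock's pin: 8 mm thick, rounded tip 56 mm above the bench (10 above the raised plate), does not move; it stands at dock y = 0 and, unreported and new each time, at dock x anywhere from -14 to +14 mm.
- plate_b (a joint): Sprung plate of dock_b: 0 up, 0.008 m fully down; yields from about 6 N, fully down at 12.5 N (a block's weight alone won't move it). The dock's pin: 8 mm thick, rounded tip 56 mm above the bench (10 above the raised plate), does not move; it stands at dock y = 0 and, unreported and new each time, at dock x anywhere from -14 to +14 mm.
- loaded_center (a point): Centre (16 mm above the underside) of a second block of the same size with a green bar and green-capped tubes, already seated on the pin of one dock, within 14 mm of that dock's centre. Not to be disturbed.
- dishes: Stack of two white petri dishes, 90 mm across, 34 mm high; origin under its centre. Bystander.
- cooler: Blue microtube cooler rack 110 x 130 x 35 mm with two small tubes up to 51 mm; origin under its centre. Bystander.
- tips: Grey pipette tip box 85 x 122 x 50 mm, tips up to 66 mm; origin under its centre. Bystander.
- tuberack: White rack 120 x 260 mm of blue- and green-capped tubes, 105 mm high; origin under its centre. Bystander.
- reagent: Amber jar with blue cap, 60 mm across, 120 mm high; origin under its centre. Bystander.
Mind the look-alikes: they are no part of the job. Leave any purple look-alike of the part that bears block_center alone.

How it is judged:
By the outcome, as a careful person would: the job done as asked, in the order asked, and still so for the second after the job is handed in, while the arm keeps its last pose, push and grip.
It also fails if it takes over 51 s, if anything falls off the work surface, if the arm or the gripper's body presses on something with over 40 N, if the wrist force passes 120 N, or if a joint passes its speed limit or range.

## Working session

There is one attempt and no reset: what is moved stays moved. The work goes in short steps, Python scripts to look and compute and a shell command to move; the robot and the scene stay as the last step left them, time stands still between calls to the robot, and variables do not carry over. Pictures are saved under pics/ and viewed, about 8 in all and at most 12, crops included, and the job is handed in when it is done.

```bash
mkdir -p pics; ls; python3 - <<'E'
from workcell import arm,vision
import cv2,numpy as np,pickle
for n in("top","side"):
    s=vision.snapshot(n); pickle.dump(s,open(f"pics/{n}0.pkl","wb")); cv2.imwrite(f"pics/{n}0.png",s["image"])
    print(n,s["fx"],s["fy"],s["cx"],s["cy"],np.round(s["R"],3).tolist(),np.round(s["t"],3).tolist())
print(arm.read_state())
E
```

```text
pics
top 440.0932155349701 440.0932155349701 270.48914060985624 215.28585736733734 [[-0.028, -1.0, 0.002], [-0.982, 0.027, -0.184], [0.184, -0.007, -0.983]] [-0.021, 0.587, 1.457]
side 468.8743465375338 468.8743465375338 280.72053235551857 206.42560680333975 [[-0.895, -0.445, 0.025], [-0.25, 0.453, -0.856], [0.369, -0.772, -0.517]] [0.508, 0.224, 1.225]
{'t': 0.1, 'qpos': array([ 1.00481484,  0.33384438,  0.03986519,  1.46620015, -0.01344418,
        1.34331775, -0.05848716]), 'joint_vel': array([ 0.00017624, -0.00200224,  0.00140527, -0.00265391, -0.00067432,
        0.00096848, -0.00159781]), 'joint_efforts': array([ 6.22120438e-03, -6.60013318e+01,  1.37142979e+00, -4.06466389e+01,
        1.71268301e-02,  9.03748325e-03, -5.80304982e-05]), 'tool_pos': array([ 0.29229048, -0.58004531,  0.20159897]), 'orientation': array([-3.05500853e+00, -7.26236759e-01,  6.29160264e-04]), 'force': array([ 0.19947909,  0.6065814 , -0.23864116]), 'torque': array([ 0.07008188,  0.01205604, -0.01529709]), 'opening': 0.9994558491610203}
```

View pics/top0.png

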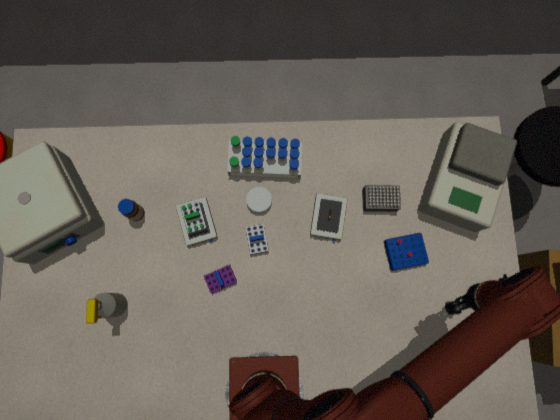

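View pics/side0.png

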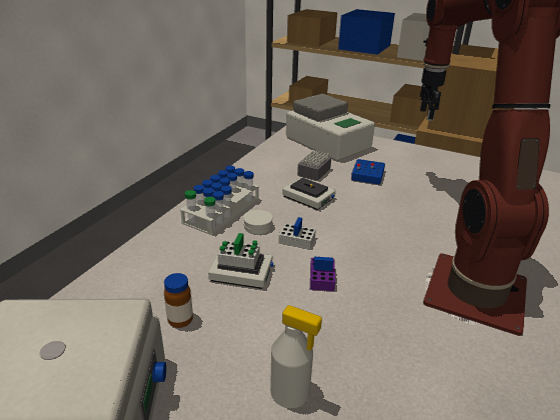

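Pictures so far: 2. Candidates for the block are the aluminium block with blue bar at top (257,239), the purple look-alike with blue bar at (220,279), the green-barred loaded block at (195,217) and the blue cooler at (407,251). I choose (257,239). The free dock is the one at (329,216). Next is a close crop to check this.

```bash
cat > h.py <<'E'
import numpy as np,cv2,pickle
def ray(s,uv,z):
    uv=np.atleast_2d(np.float64(uv)); R=np.array(s["R"]);t=np.array(s["t"])
    d=np.c_[(uv[:,0]-s["cx"])/s["fx"],(uv[:,1]-s["cy"])/s["fy"],np.ones(len(uv))]@R
    c=-R.T@t
    return c+d*((z-c[2])/d[:,2])[:,None]
def proj(s,X):
    p=np.atleast_2d(X)@np.array(s["R"]).T+np.array(s["t"]); return p[:,:2]/p[:,2:]*[s["fx"],s["fy"]]+[s["cx"],s["cy"]]
def blob(mask,lo,hi,near):
    n,l,st,c=cv2.connectedComponentsWithStats(mask.astype(np.uint8))
    k=[i for i in range(1,n) if lo<=st[i,4]<=hi]; i=min(k,key=lambda i:np.hypot(*(c[i]-near)))
    return (l==i).astype(np.uint8),st[i,4]
def rect(s,m,z):
    c=max(cv2.findContours(m,cv2.RETR_EXTERNAL,cv2.CHAIN_APPROX_NONE)[0],key=len)[:,0]
    p=ray(s,c,z)[:,:2]*1000
    return cv2.minAreaRect(p.astype(np.float32))
E
python3 - <<'E'
from h import *
t=pickle.load(open("pics/top0.pkl","rb"));s=pickle.load(open("pics/side0.pkl","rb"))
a=cv2.resize(t["image"][180:300,190:350],(800,600),interpolation=cv2.INTER_CUBIC)[:, :]
b=cv2.resize(s["image"][170:290,200:350],None,fx=3,fy=3,interpolation=cv2.INTER_CUBIC)
a=cv2.resize(a,(480,360)); o=np.zeros((600,800,3),np.uint8);
a=cv2.resize(t["image"][180:300,205:350],(435,360),interpolation=cv2.INTER_CUBIC)
o[:360,:435]=a; o[:360,440:800]=b[:,:360]
hsv=cv2.cvtColor(cv2.resize(t["image"],None,fx=4,fy=4,interpolation=cv2.INTER_CUBIC),cv2.COLOR_BGR2HSV)
cv2.imwrite("pics/crop1.png",o[:360])
H=cv2.cvtColor(t["image"],cv2.COLOR_BGR2HSV)
for p in[(257,239),(262,232),(329,216),(329,200),(316,205),(345,230),(300,240),(265,228),(250,250)]: print(p,H[p[1],p[0]],t["image"][p[1],p[0]])
E
```

```text
(257, 239) [108 231  64] [64 30  6]
(262, 232) [165   9  55] [54 53 55]
(329, 216) [ 21 186 103] [ 28  81 103]
(329, 200) [ 0  0 84] [84 84 84]
(316, 205) [ 42  16 155] [145 155 151]
(345, 230) [ 19  37 145] [124 137 145]
(300, 240) [ 19  38 141] [120 133 141]
(265, 228) [ 22  34 137] [119 132 137]
(250, 250) [ 68   7 147] [144 147 143]
```

View pics/crop1.png

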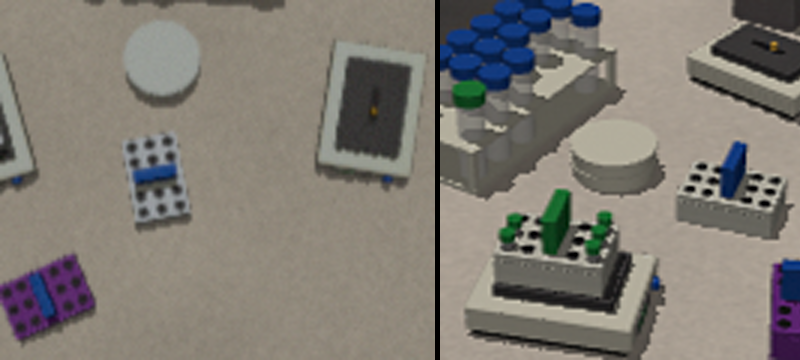

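```bash
python3 - <<'E'
from h import *
t=pickle.load(open("pics/top0.pkl","rb"));s=pickle.load(open("pics/side0.pkl","rb"))
for nm,c,bl,dk,pt in(("top",t,(257,239),(329,216),1),("side",s,(297,232),(309,190),1)):
    print(nm,"cam",np.round(-np.array(c["R"]).T@c["t"],3))
    k=4; c=dict(c); 
    im=cv2.resize(c["image"],None,fx=k,fy=k,interpolation=cv2.INTER_CUBIC)
    for q in("fx","fy"): c[q]*=k
    c["cx"]=(c["cx"]+.5)*k-.5; c["cy"]=(c["cy"]+.5)*k-.5
    bl=np.array(bl)*k; dk=np.array(dk)*k
    h,S,v=[x.astype(int) for x in cv2.split(cv2.cvtColor(im,cv2.COLOR_BGR2HSV))]
    blue=(abs(h-110)<15)&(S>130)&(v>30)
    m,n=blob(blue,100,4000,bl); print(" bar",n,rect(c,m,.068)); bar=m
    g=((S<24)&(v>90))|(bar>0)
    m=cv2.morphologyEx(g.astype(np.uint8),cv2.MORPH_CLOSE,np.ones((25,25)))
    m=cv2.morphologyEx(m,cv2.MORPH_OPEN,np.ones((9,9)))
    b,n=blob(m,2000,30000,bl); print(" block",n,rect(c,b,.032))
    d,n=blob(m,4000,60000,dk); print(" dock",n,rect(c,d,.034))
    br=(abs(h-20)<8)&(S>110); p,n=blob(br,10,800,dk); y,x=np.nonzero(p); uv=[x.mean(),y.mean()]; print(" pin",n,np.array(uv)/k,ray(c,uv,.053)*1000)
    pl=cv2.morphologyEx(((v<115)&(S<60)|(p>0)).astype(np.uint8),cv2.MORPH_CLOSE,np.ones((9,9)));q,n=blob(pl,1000,30000,dk); print(" plate",n,rect(c,q,.046))
E
```

```text
top cam [ 0.308 -0.027  1.54 ]
 bar 908 ((508.4641418457031, 12.547121047973633), (14.879575729370117, 47.01103591918945), 9.11068344116211)
 block 8647 ((509.85302734375, 12.807422637939453), (100.20001220703125, 67.29391479492188), 9.118148803710938)
 dock 9802 ((583.6773071289062, -239.73675537109375), (108.524169921875, 149.41213989257812), 78.66789245605469)
 pin 118 [329.50423729 216.99788136] [[ 575.95339602 -239.03384239   53.        ]]
 plate 11198 ((581.640625, -239.40281677246094), (77.03379821777344, 114.07404327392578), 78.8144302368164)
side cam [0.059 1.071 0.812]
 bar 1662 ((500.8623046875, 34.35332489013672), (23.201236724853516, 97.40198516845703), 21.469619750976562)
 block 11193 ((509.6437072753906, 6.239631652832031), (98.59981536865234, 157.7423858642578), 12.877714157104492)
 dock 11193 ((508.4864501953125, 8.970436096191406), (98.34688568115234, 157.3377227783203), 12.87771987915039)
 pin 138 [311.16123188 185.39492754] [[ 573.52204862 -237.1179821    53.        ]]
 plate 6808 ((542.3601684570312, -152.6837158203125), (178.00013732910156, 132.13265991210938), 24.48063087463379)
```

Picture 3 confirms the choice: a grey block with a blue bar at top (257,239), dark sprung plate with the brass pin at (329.5,217) on the free dock. The purple and green ones are distinct. The block is at about (511,12.5) mm with yaw 9.1°. The dock is at about (583,-239.6) mm with yaw -11.3°, and its pin is at dock x≈-8 mm.

```bash
cat > plan.py <<'E'
import sys,numpy as np
from scipy.spatial.transform import Rotation as Ro
from workcell import arm
def pose():
    s=arm.read_state(); M=Ro.from_rotvec(s["orientation"]).as_matrix()
    return s,M,np.degrees(np.arctan2(M[1,1],M[0,1]))
if __name__=="__main__":   # goal x y z mm, tool-y yaw deg, rows
    g=np.array(sys.argv[1:4],float);n=int(sys.argv[5])
    s,M,yaw=pose(); e=g-s["tool_pos"]*1000; dy=float(sys.argv[4])-yaw
    print("t",round(s["t"],2),"pos",np.round(s["tool_pos"]*1000,1),"yaw",round(yaw,2),"tilt",np.round(M[:,2],3),"F",np.round(s["force"],1),"T",np.round(s["torque"],2),"open",round(s["opening"]*8.54,2),"q",np.round(s["qpos"],2))
    print("err mm",np.round(e,1),"yaw",round(dy,2))
    for i in range(min(n,5)):
        A=Ro.from_euler("z",i*dy/n,degrees=True).as_matrix()@M
        print(np.round(A.T@e/n/10,2).tolist(),round(-dy/n,2))
E
python3 plan.py 511 12.5 140 9.1 15
```

```text
t 0.1 pos [ 292.3 -580.   201.6] yaw -63.26 tilt [-0.001  0.001 -1.   ] F [ 0.2  0.6 -0.2] T [ 0.07  0.01 -0.02] open 8.54 q [ 1.    0.33  0.04  1.47 -0.01  1.34 -0.06]
err mm [218.7 592.5 -61.6] yaw 72.36
[3.08, -2.87, 0.41] -4.82
[3.31, -2.6, 0.41] -4.82
[3.52, -2.31, 0.41] -4.82
[3.7, -2.01, 0.41] -4.82
[3.86, -1.69, 0.41] -4.82
```

```bash
python3 -m inch '[[[8.5,3.1,-2.9,0,-4.8],[8.5,3.3,-2.6,0,-4.8],[8.5,3.5,-2.3,0,-4.8],[8.5,3.7,-2.0,0,-4.8],[8.5,3.9,-1.7,0,-4.8]]]' 40; python3 plan.py 511 12.5 140 9.1 11
```

```text
t: 0.6
tool_pos: [0.3619, -0.3803, 0.1978]
orientation: [-2.831, -1.349, 0.007]
force: [1.0, -0.8, 0.4]
opening: 0.995
t 0.6 pos [ 361.9 -380.3  197.8] yaw -39.05 tilt [-0.006  0.003 -1.   ] F [ 1.  -0.8  0.4] T [ 0.01 -0.06  0.04] open 8.5 q [ 0.84  0.1  -0.13  1.76  0.01  1.29  0.03]
err mm [149.1 392.8 -57.8] yaw 48.15
[3.63, -1.19, 0.53] -4.38
[3.71, -0.91, 0.52] -4.38
[3.77, -0.63, 0.52] -4.38
[3.81, -0.34, 0.52] -4.38
[3.82, -0.05, 0.52] -4.38
```

```bash
python3 -m inch '[[[8.5,3.6,-1.2,0.2,-4.4],[8.5,3.7,-0.9,0.2,-4.4],[8.5,3.8,-0.6,0.2,-4.4],[8.5,3.8,-0.3,0.5,-4.4],[8.5,3.8,-0.1,0.5,-4.4]]]'; python3 plan.py 511 12.5 140 9.1 6
```

```text
t: 1.1
tool_pos: [0.4295, -0.1928, 0.181]
orientation: [-2.505, -1.886, 0.007]
force: [0.6, -0.2, -0.2]
opening: 0.996
t 1.1 pos [ 429.5 -192.8  181. ] yaw -16.04 tilt [-0.007  0.002 -1.   ] F [ 0.6 -0.2 -0.2] T [0.02 0.01 0.  ] open 8.51 q [ 0.65  0.   -0.32  1.89  0.    1.25  0.05]
err mm [ 81.5 205.3 -41. ] yaw 25.14
[3.66, 0.37, 0.68] -4.19
[3.63, 0.63, 0.68] -4.19
[3.57, 0.9, 0.68] -4.19
[3.5, 1.15, 0.68] -4.19
[3.4, 1.41, 0.67] -4.19
```

```bash
python3 -m inch '[[[8.5,3.7,0.4,0.7,-4.2],[8.5,3.6,0.6,0.7,-4.2],[8.5,3.6,0.9,0.7,-4.2],[8.5,3.5,1.2,0.7,-4.2],[8.5,3.4,1.4,0.7,-4.2]]]'; python3 plan.py 511 12.5 140 9.1 2
```

```text
t: 1.6
tool_pos: [0.4974, -0.0133, 0.1443]
orientation: [-2.101, -2.327, 0.006]
force: [0.6, -1.1, -0.1]
opening: 0.995
t 1.6 pos [497.4 -13.3 144.3] yaw 5.85 tilt [-0.007  0.001 -1.   ] F [ 0.6 -1.1 -0.1] T [ 0.04 -0.05 -0.03] open 8.5 q [ 0.44  0.11 -0.53  1.88  0.06  1.18 -0.01]
err mm [13.6 25.8 -4.3] yaw 3.25
[1.22, 0.81, 0.21] -1.63
[1.19, 0.84, 0.21] -1.63
```

```bash
python3 -m inch '[[[5,1.2,0.8,0.2,-1.6],[5,1.2,0.8,0.2,-1.6],[5,0,0,0,0],[5,0,0,0,0],[5,0,0,0,0]]]'; python3 plan.py 511 12.5 38 9.1 4
python3 - <<'E'
from workcell import vision
import cv2,numpy as np,pickle
o=[]
for n,(x,y) in(("top",(257,239)),("side",(297,225))):
    s=vision.snapshot(n); pickle.dump(s,open(f"pics/{n}1.pkl","wb"))
    o.append(cv2.resize(s["image"][y-50:y+50,x-50:x+50],(400,400),interpolation=cv2.INTER_CUBIC))
cv2.imwrite("pics/g1.png",np.hstack(o))
E
```

```text
t: 2.1
tool_pos: [0.5105, 0.0164, 0.1386]
orientation: [-2.024, -2.391, 0.007]
force: [-0.1, -0.7, 0.2]
opening: 0.588
t 2.1 pos [510.5  16.4 138.6] yaw 9.5 tilt [-0.01   0.002 -1.   ] F [-0.1 -0.7  0.2] T [ 0.    0.02 -0.01] open 5.02 q [ 0.4   0.14 -0.55  1.85  0.08  1.18 -0.02]
err mm [   0.5   -3.9 -100.6] yaw -0.4
[-0.11, 0.02, 2.52] 0.1
[-0.11, 0.02, 2.52] 0.1
[-0.11, 0.02, 2.52] 0.1
[-0.11, 0.02, 2.52] 0.1
```

View pics/g1.png

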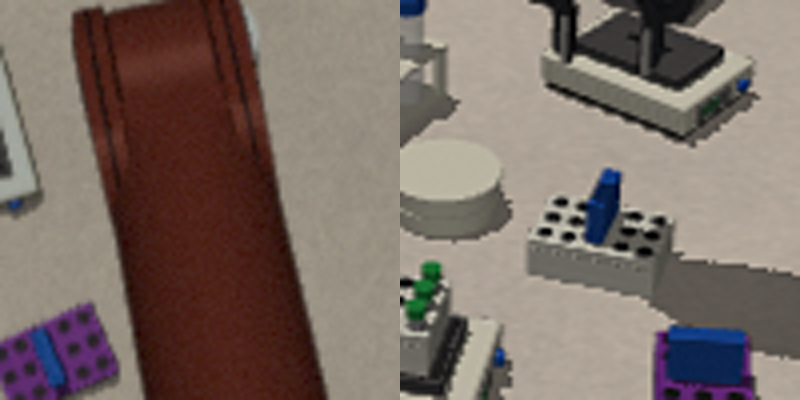

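Picture 4 shows the arm hiding the block from above. From the side the block is untouched at crop (600,240), with the fingers straight above it at (560,40) and (645,50). Descending.

```bash
python3 -m inch '[[[5,-0.1,0,2.5,0],[5,-0.1,0,2.5,0],[5,-0.1,0,2.5,0],[5,-0.1,0,1.5,0],[5,0,0,0,0]]]'; python3 plan.py 511 12.5 38 9.1 1
```

```text
t: 2.7
tool_pos: [0.5115, 0.0071, 0.0479]
orientation: [-2.039, -2.386, 0.006]
force: [-1.2, -0.7, 0.6]
opening: 0.584
t 2.7 pos [511.5   7.1  47.9] yaw 8.97 tilt [-0.005 -0.    -1.   ] F [-1.2 -0.7  0.6] T [0.05 0.04 0.03] open 4.98 q [ 0.38  0.25 -0.54  1.95  0.15  0.99 -0.07]
err mm [-0.5  5.4 -9.9] yaw 0.13
[0.54, 0.04, 0.99] -0.13
```

```bash
python3 -m inch '[[[5,0.6,0,0.7,0],[5,0,0,0.3,0],[5,0,0,0,0],[5,0,0,0,0],[5,0,0,0,0]]]'; python3 plan.py 511 12.5 38 9.1 1
python3 - <<'E'
from workcell import vision
import cv2,numpy as np,pickle
s=vision.snapshot("side"); pickle.dump(s,open("pics/side2.pkl","wb"))
cv2.imwrite("pics/g2.png",cv2.resize(s["image"][175:265,240:360],(720,540),interpolation=cv2.INTER_CUBIC))
E
```

```text
t: 3.2
tool_pos: [0.5122, 0.0128, 0.0402]
orientation: [-2.043, -2.386, 0.002]
force: [0.3, 1.1, -0.3]
opening: 0.589
t 3.2 pos [512.2  12.8  40.2] yaw 8.86 tilt [-0.001 -0.001 -1.   ] F [ 0.3  1.1 -0.3] T [ 0.01  0.04 -0.  ] open 5.03 q [ 0.37  0.26 -0.54  1.95  0.16  0.97 -0.09]
err mm [-1.2 -0.3 -2.2] yaw 0.24
[-0.01, -0.12, 0.22] -0.24
```

View pics/g2.png

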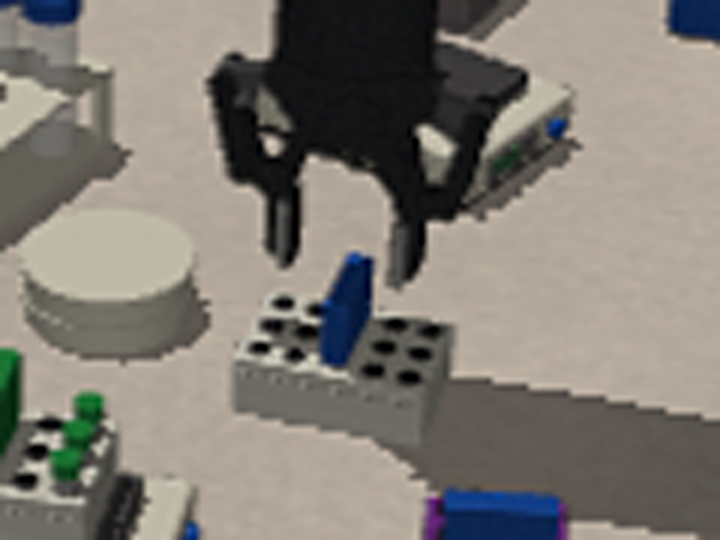

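```bash
python3 - <<'E'
from h import *
s=pickle.load(open("pics/side2.pkl","rb"));t=pickle.load(open("pics/top0.pkl","rb"))
f=lambda u:((u-[240,175])*6).round()
for X in[(.512,.0128,.040),(.512,.0128,.05),(.512,.0128,.07),(.512,-.03,.048),(.511,.0125,.068),(.511,.0125,.032)]:print(X,f(proj(s,X)))
a=np.radians(9.1);R=np.array([[np.cos(a),-np.sin(a)],[np.sin(a),np.cos(a)]])
for p in[(-48,-32),(48,-32),(48,32),(-48,32)]:
    q=R@p/1000+[.511,.0125]; print(p,f(proj(s,[*q,.032])),f(proj(s,[*q,0])))
for p in[(0,-25),(0,25)]:
    q=R@p/1000+[.511,.0125]; print(p,f(proj(s,[*q,.068])))
E
```

```text
(0.512, 0.0128, 0.04) [[337. 325.]]
(0.512, 0.0128, 0.05) [[338. 308.]]
(0.512, 0.0128, 0.07) [[340. 274.]]
(0.512, -0.03, 0.048) [[373. 270.]]
(0.511, 0.0125, 0.068) [[342. 278.]]
(0.511, 0.0125, 0.032) [[338. 339.]]
(-48, -32) [[448. 323.]] [[444. 376.]]
(48, -32) [[264. 287.]] [[262. 340.]]
(48, 32) [[226. 355.]] [[225. 409.]]
(-48, 32) [[417. 393.]] [[413. 447.]]
(0, -25) [[355. 252.]]
(0, 25) [[327. 304.]]
```

Picture 5 shows the jaws straddling the bar, with tips at crop (285,265) and (400,285). They look about 20 mm higher than the TCP suggests, partly because the pads sit back while open. Closing lightly is harmless and will tell.

```bash
python3 -m inch '[[[0.5,0,0,0,0],[0.5,0,0,0,0],[0.5,0,0,0,0],[0.5,0,0,0,0],[0.5,0,0,0,0]]]' 25; python3 plan.py 511 12.5 38 9.1 1
python3 - <<'E'
from workcell import vision
import cv2,numpy as np,pickle
from h import *
s=vision.snapshot("side"); pickle.dump(s,open("pics/side3.pkl","wb"))
cv2.imwrite("pics/g3.png",cv2.resize(s["image"][175:265,240:360],(720,540),interpolation=cv2.INTER_CUBIC))
print(proj(s,[.292,-.58,.202]))
E
```

```text
t: 3.75
tool_pos: [0.5127, 0.0127, 0.0409]
orientation: [2.043, 2.386, -0.001]
force: [-0.8, 0.0, -0.2]
opening: 0.057
t 3.75 pos [512.7  12.7  40.9] yaw 8.86 tilt [ 0.    -0.001 -1.   ] F [-0.8  0.  -0.2] T [0.01 0.01 0.01] open 0.49 q [ 0.37  0.25 -0.54  1.95  0.16  0.97 -0.09]
err mm [-1.7 -0.2 -2.9] yaw 0.24
[0.01, -0.17, 0.29] -0.24
[[423.55277326 126.61838459]]
```

View pics/g3.png

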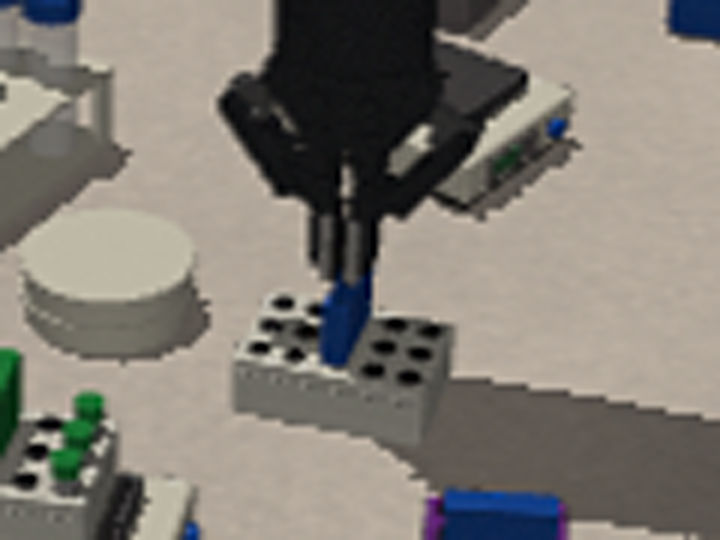

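Picture 6 shows the jaws shut on nothing (0.49 cm), with the tips at crop (337,282) right above the bar top. So the tool is really about 25 mm higher, or otherwise offset, from what the state says. I'll triangulate the tool from the start images.

```bash
python3 - <<'E'
from h import *
s=pickle.load(open("pics/side0.pkl","rb"));t=pickle.load(open("pics/top0.pkl","rb"))
X=[.292,-.58,.202]
print(proj(s,X),proj(t,X))
a=cv2.resize(s["image"][70:150,390:470],(400,400),interpolation=cv2.INTER_NEAREST)
b=cv2.resize(t["image"][260:340,420:500],(400,400),interpolation=cv2.INTER_NEAREST)
for im,p,o in((a,proj(s,X)[0],(390,70)),(b,proj(t,X)[0],(420,260))):
    cv2.drawMarker(im,tuple(int(v) for v in ((p-o)*5+2)),(0,255,255),cv2.MARKER_CROSS,15,1)
cv2.imwrite("pics/g4.png",np.hstack([a,b]))
E
```

```text
[[423.55277326 126.61838459]] [[454.62782975 297.83561032]]
```

View pics/g4.png

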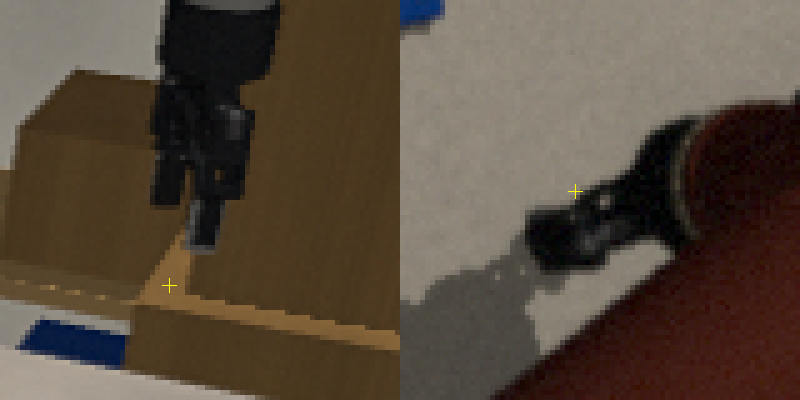

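```bash
python3 - <<'E'
from h import *
s=pickle.load(open("pics/side0.pkl","rb"));t=pickle.load(open("pics/top0.pkl","rb"))
P=lambda c:np.diag([1,1,1])@np.array([[c["fx"],0,c["cx"]],[0,c["fy"],c["cy"]],[0,0,1]])@np.c_[c["R"],c["t"]]
for a,b in(((426.8,115.4),(450,308)),((426.8,115.4),(448,306)),((426.8,115.4),(452,311)),((423,111),(446,305)),((430.6,119.6),(455,312))):
    X=cv2.triangulatePoints(P(s),P(t),np.float64(a).reshape(2,1),np.float64(b).reshape(2,1)); X=(X[:3]/X[3]).ravel()
    print(np.round(X*1000),(proj(s,X)-a).round(1),(proj(t,X)-b).round(1))
E
```

```text
[ 274. -539.  260.] [[2.5 0.2]] [[-0.7 -3.4]]
[ 277. -534.  261.] [[1.6 0.1]] [[-0.4 -2.2]]
[ 271. -544.  258.] [[3.8 0.3]] [[-1.1 -5.2]]
[ 285. -521.  279.] [[3.  0.3]] [[-0.9 -4.1]]
[ 262. -560.  240.] [[2.5 0.2]] [[-0.7 -3.4]]
```

Picture 7: at the start pose the seen tips (side crop ~(184,227)) are also above the projected TCP cross (168,285), so the bias looks like a height offset. The fingers hide the bar's top corner in picture 6, so they are above it. I'll reopen, creep down under force watch and look again.

```bash
python3 -m inch '[[[5,0,0,-0.3,0],[5,0,0,0,0],[5,0,0,0,0],[5,0,0,0.6,0],[5,0,0,0.6,0]]]'; python3 plan.py 511 12.5 28 9.1 1;  python3 -m inch '[[[5,0,0,0.4,0],[5,0,0,0.4,0],[5,0,0,0.3,0],[5,0,0,0,0],[5,0,0,0,0]]]'; python3 plan.py 511 12.5 18 9.1 1
python3 - <<'E'
from workcell import vision
import cv2,numpy as np,pickle
s=vision.snapshot("side"); pickle.dump(s,open("pics/side4.pkl","wb"))
cv2.imwrite("pics/g5.png",cv2.resize(s["image"][175:265,240:360],(720,540),interpolation=cv2.INTER_CUBIC))
E
```

```text
t: 4.3
tool_pos: [0.5133, 0.0127, 0.0321]
orientation: [2.042, 2.385, 0.0]
force: [0.4, 0.8, 0.6]
opening: 0.586
t 4.3 pos [513.3  12.7  32.1] yaw 8.86 tilt [ 0.002 -0.001 -1.   ] F [0.4 0.8 0.6] T [ 0.02  0.02 -0.  ] open 5.0 q [ 0.37  0.27 -0.53  1.96  0.17  0.96 -0.1 ]
err mm [-2.3 -0.2 -4.1] yaw 0.24
[0.02, -0.23, 0.41] -0.24
t: 4.8
tool_pos: [0.5121, 0.0127, 0.0182]
orientation: [-2.043, -2.386, 0.003]
force: [-0.7, 0.0, 0.4]
opening: 0.585
t 4.8 pos [512.1  12.7  18.2] yaw 8.87 tilt [-0.001 -0.001 -1.   ] F [-0.7  0.   0.4] T [-0.01  0.02  0.03] open 4.99 q [ 0.36  0.29 -0.53  1.97  0.18  0.93 -0.11]
err mm [-1.1 -0.2 -0.2] yaw 0.23
[-0.0, -0.11, 0.02] -0.23
```

View pics/g5.png

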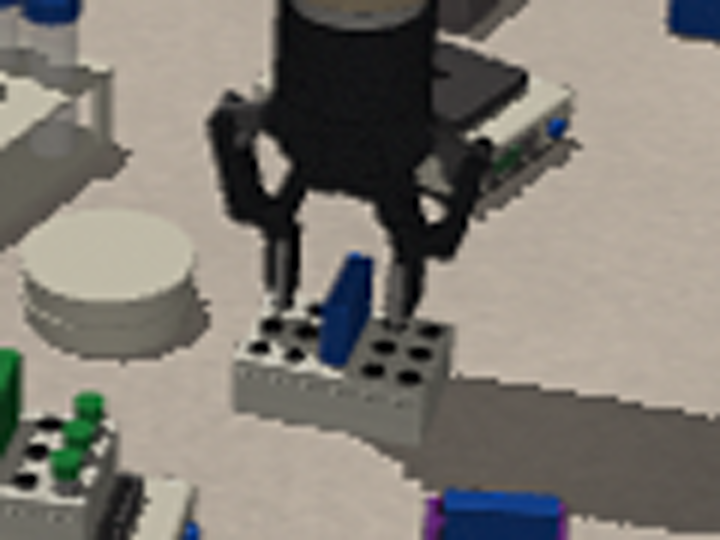

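Picture 8 shows the tips at crop (283,305) and (400,325), i.e. about 46 mm high astride the bar, with no contact. The tool sits about 25 mm higher than reported. Down another 4 mm, then close.

```bash
python3 -m inch '[[[5,0,0,0.4,0],[0.5,0,0,0,0],[0.5,0,0,0,0],[0.5,0,0,0,0],[0.5,0,0,0,0]]]' 60; python3 plan.py 511 12.5 18 9.1 1
```

```text
t: 5.35
tool_pos: [0.5122, 0.0126, 0.0144]
orientation: [2.043, 2.386, -0.002]
force: [0.5, 0.5, -3.1]
opening: 0.156
t 5.35 pos [512.2  12.6  14.4] yaw 8.86 tilt [-0.001 -0.001 -1.   ] F [ 0.5  0.5 -3.1] T [ 0.01 -0.23 -0.  ] open 1.33 q [ 0.36  0.29 -0.53  1.97  0.18  0.92 -0.11]
err mm [-1.2 -0.1  3.6] yaw 0.24
[0.0, -0.12, -0.36] -0.24
```

```bash
python3 -m inch '[[[0.5,0,0,-1,0],[0.5,0,0,-2,0],[0.5,0,0,-2.5,0],[0.5,0,0,-2,0],[0.5,0,0,-0.5,0]]]'; python3 plan.py 585 -240 92 -11.3 8
```

```text
t: 5.85
tool_pos: [0.5094, 0.0129, 0.0965]
orientation: [-2.039, -2.383, 0.008]
force: [0.0, -0.4, -4.0]
opening: 0.152
t 5.85 pos [509.4  12.9  96.5] yaw 8.91 tilt [-0.007 -0.    -1.   ] F [ 0.  -0.4 -4. ] T [-0.01 -0.07  0.09] open 1.3 q [ 0.39  0.18 -0.55  1.9   0.11  1.09 -0.05]
err mm [  75.6 -252.9   -4.5] yaw -20.21
[-3.27, 0.44, 0.05] 2.53
[-3.25, 0.59, 0.05] 2.53
[-3.22, 0.73, 0.05] 2.53
[-3.18, 0.87, 0.05] 2.53
[-3.14, 1.01, 0.05] 2.53
```

```bash
python3 -m inch '[[[0.5,-3.3,0.4,0,2.5],[0.5,-3.3,0.6,0,2.5],[0.5,-3.2,0.7,0,2.5],[0.5,-3.2,0.9,0,2.5],[0.5,-3.1,1.0,0,2.5]]]'; python3 plan.py 585 -240 92 -11.3 4
```

```text
t: 6.35
tool_pos: [0.5573, -0.1503, 0.0954]
orientation: [-2.292, -2.141, 0.008]
force: [0.7, -0.7, -4.0]
opening: 0.15
t 6.35 pos [ 557.3 -150.3   95.4] yaw -3.9 tilt [-0.008  0.    -1.   ] F [ 0.7 -0.7 -4. ] T [ 0.03 -0.11  0.  ] open 1.28 q [ 0.53  0.3  -0.41  1.75  0.13  1.12  0.01]
err mm [ 27.7 -89.7  -3.4] yaw -7.4
[-2.19, 0.84, 0.08] 1.85
[-2.16, 0.91, 0.08] 1.85
[-2.13, 0.98, 0.08] 1.85
[-2.1, 1.05, 0.08] 1.85
```

```bash
python3 -m inch '[[[0.5,-2.2,0.8,0,1.8],[0.5,-2.2,0.9,0,1.8],[0.5,-2.1,1.0,0,1.8],[0.5,-2.1,1.0,0,1.8],[0.5,0,0,0,0]]]'; python3 plan.py 585 -240 92 -11.3 1
```

```text
t: 6.85
tool_pos: [0.58, -0.2623, 0.088]
orientation: [-2.448, -1.953, 0.023]
force: [0.5, 0.4, -4.1]
opening: 0.15
t 6.85 pos [ 580.  -262.3   88. ] yaw -12.84 tilt [-0.017 -0.001 -1.   ] F [ 0.5  0.4 -4.1] T [-0.12 -0.04 -0.02] open 1.28 q [ 0.6   0.42 -0.32  1.6   0.15  1.16  0.02]
err mm [ 5.  22.3  4. ] yaw 1.54
[2.28, -0.02, -0.41] -1.54
```

```bash
python3 -m inch '[[[0.5,1.2,0,-0.2,-0.7],[0.5,0.8,0,-0.1,-0.5],[0.5,0,0,0,0],[0.5,0,0,0,0],[0.5,0,0,0,0]]]'; python3 plan.py 585 -240 92 -11.3 1
```

```text
t: 7.35
tool_pos: [0.5834, -0.241, 0.0884]
orientation: [-2.423, -1.977, 0.025]
force: [0.7, -0.4, -3.7]
opening: 0.15
t 7.35 pos [ 583.4 -241.    88.4] yaw -11.59 tilt [-0.021  0.001 -1.   ] F [ 0.7 -0.4 -3.7] T [ 0.   -0.04 -0.02] open 1.28 q [ 0.58  0.41 -0.34  1.61  0.15  1.16  0.01]
err mm [1.6 1.  3.6] yaw 0.29
[0.13, 0.13, -0.36] -0.29
```

```bash
cat > look.py <<'E'
import sys
from h import *
from plan import pose
from workcell import vision
s=vision.snapshot("side"); st,M,yaw=pose(); pickle.dump(s,open(f"pics/{sys.argv[1]}.pkl","wb"))
p=st["tool_pos"]; zb=p[2]-.0144
x0,y0,k=255,140,6
im=cv2.resize(s["image"][y0:y0+90,x0:x0+120],None,fx=k,fy=k,interpolation=cv2.INTER_CUBIC)
def box(c,yaw,L,W,z,col):
    a=np.radians(yaw);R=np.array([[np.cos(a),-np.sin(a)],[np.sin(a),np.cos(a)]])
    q=np.array([[-L,-W],[L,-W],[L,W],[-L,W]])/2@R.T+c
    u=(proj(s,np.c_[q,np.full(4,z)])-[x0,y0])*k+2.5
    cv2.polylines(im,[u.round().astype(int)],True,col,1)
box(p[:2],yaw,.096,.064,zb+.032,(0,0,255)); box(p[:2],yaw,.014,.050,zb+.068,(0,255,255))
box(np.array([.583,-.2396]),-11.3,.15,.11,.034,(0,255,0))
cv2.imwrite(f"pics/{sys.argv[1]}.png",im)
E
python3 look.py d1
```

```text
(no output)
```

View pics/d1.png

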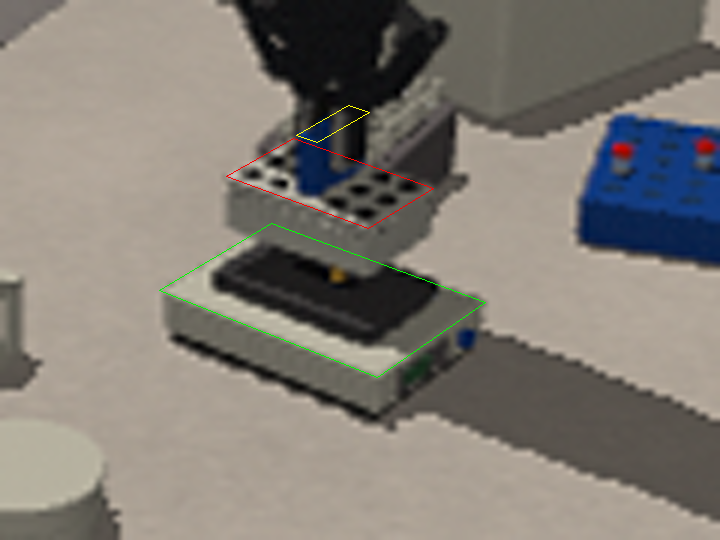

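Picture 9 shows the held block over the free dock. The predicted block top (red) and dock top (green) outlines both match the image within a pixel or so, and the brass pin is at crop (338,275). Lowering to just above pin height with the trim corrections.

```bash
python3 -m inch '[[[0.5,0.1,0.1,0.5,-0.3],[0.5,0,0,0.5,0],[0.5,0,0,0.3,0],[0.5,0,0,0,0],[0.5,0,0,0,0]]]'; python3 plan.py 585 -240 70.4 -11.3 1
```

```text
t: 7.9
tool_pos: [0.5841, -0.2404, 0.0742]
orientation: [-2.418, -1.984, 0.025]
force: [-0.2, 1.1, -4.4]
opening: 0.15
t 7.9 pos [ 584.1 -240.4   74.2] yaw -11.27 tilt [-0.022  0.001 -1.   ] F [-0.2  1.1 -4.4] T [-0.02 -0.04  0.03] open 1.28 q [ 0.58  0.43 -0.34  1.62  0.16  1.14  0.01]
err mm [ 0.9  0.4 -3.8] yaw -0.03
[0.05, 0.09, 0.37] 0.03
```

```bash
python3 -m inch '[[[0.5,0,0.1,0.2,0],[0.5,0,0,0.2,0],[0.5,0,0,0.1,0],[0.5,0,0,0,0],[0.5,0,0,0,0]]]'; python3 plan.py 585 -240 70.4 -11.3 1
```

```text
t: 8.4
tool_pos: [0.5855, -0.2409, 0.07]
orientation: [-2.419, -1.984, 0.025]
force: [-2.2, -0.7, -3.0]
opening: 0.152
t 8.4 pos [ 585.5 -240.9   70. ] yaw -11.29 tilt [-0.021  0.    -1.   ] F [-2.2 -0.7 -3. ] T [0.05 0.19 0.04] open 1.3 q [ 0.58  0.43 -0.33  1.62  0.16  1.13  0.  ]
err mm [-0.5  0.9  0.4] yaw -0.01
[0.08, -0.07, -0.04] 0.01
```

```bash
python3 -m inch '[[[0.5,0.08,0,0.1,0],[0.5,0,0,0.1,0],[0.5,0,-0.1,0.1,0],[0.5,0,-0.1,0.1,0],[0.5,0,-0.1,0.1,0]]]'; python3 plan.py 575.5 -238.1 70.4 -11.3 1
```

```text
t: 8.9
tool_pos: [0.5853, -0.2408, 0.0696]
orientation: [-2.425, -1.987, 0.02]
force: [-0.7, 0.6, 4.9]
opening: 0.154
t 8.9 pos [ 585.3 -240.8   69.6] yaw -11.32 tilt [-0.014 -0.003 -1.   ] F [-0.7  0.6  4.9] T [ 0.04  0.13 -0.03] open 1.32 q [ 0.58  0.43 -0.33  1.63  0.16  1.12  0.  ]
err mm [-9.8  2.7  0.8] yaw 0.02
[0.07, -1.02, -0.07] -0.02
```

Contact with the pin tip is at the expected height (reported 69.6, expected 70.4) with about 9 N. Now sliding along dock -x (tool -y).

```bash
python3 -m inch '[[[0.5,0.1,-0.3,0.03,0],[0.5,0,-0.3,0.05,0],[0.5,0,-0.3,0.05,0],[0.5,0,-0.3,0.05,0],[0.5,0,-0.2,0.05,0]]]'; python3 plan.py 575.5 -238.1 70.4 -11.3 1
```

```text
t: 9.4
tool_pos: [0.5724, -0.2369, 0.0669]
orientation: [-2.426, -1.99, 0.017]
force: [8.0, -2.5, -0.2]
opening: 0.157
t 9.4 pos [ 572.4 -236.9   66.9] yaw -11.29 tilt [-0.011 -0.004 -1.   ] F [ 8.  -2.5 -0.2] T [-0.59 -2.02  0.07] open 1.34 q [ 0.59  0.4  -0.34  1.67  0.15  1.1   0.  ]
err mm [ 3.1 -1.2  3.5] yaw -0.01
[-0.06, 0.33, -0.35] 0.01
```

The block dropped 3 mm with a side reaction of 8 N: the pin has caught in the hole, as predicted. Backing off 2 mm to centre it, then going down.

```bash
python3 -m inch '[[[0.5,-0.04,0.25,0,0],[0.5,0,0,0.2,0],[0.5,0,0,0.2,0],[0.5,0,0,0.2,0],[0.5,0,0,0.2,0]]]'; python3 plan.py 574.5 -238.1 60.4 -11.3 1
```

```text
t: 9.9
tool_pos: [0.5731, -0.238, 0.0579]
orientation: [-2.425, -1.987, 0.02]
force: [-1.1, 1.4, 4.9]
opening: 0.155
t 9.9 pos [ 573.1 -238.    57.9] yaw -11.33 tilt [-0.014 -0.003 -1.   ] F [-1.1  1.4  4.9] T [0.28 0.3  0.09] open 1.32 q [ 0.58  0.42 -0.34  1.68  0.16  1.09  0.  ]
err mm [ 1.4 -0.1  2.5] yaw 0.03
[0.01, 0.14, -0.25] -0.03
```

```bash
python3 -m inch '[[[0.5,0,0,0.3,0],[0.5,0,0,0.3,0],[0.5,0,0,0.3,0],[0.5,0,0,0.3,0],[0.5,0,0,0.3,0]]]' 90; python3 plan.py 574.5 -238.1 52 -11.3 1
```

```text
t: 10.4
tool_pos: [0.5729, -0.2381, 0.0525]
orientation: [-2.428, -1.988, 0.022]
force: [-13.6, 3.2, 25.9]
opening: 0.141
t 10.4 pos [ 572.9 -238.1   52.5] yaw -11.38 tilt [-0.013 -0.006 -1.   ] F [-13.6   3.2  25.9] T [1.08 2.44 0.12] open 1.2 q [ 0.58  0.42 -0.33  1.68  0.16  1.08 -0.  ]
err mm [ 1.6  0.  -0.5] yaw 0.08
[0.03, 0.16, 0.05] -0.08
```

```bash
python3 -m inch '[[[0.5,0,-0.1,0.1,0],[0.5,0,-0.1,0.1,0],[0.5,0,0,0.15,0],[0.5,0,0,0.15,0],[0.5,0,0,0.15,0]]]' 90; python3 plan.py 574.5 -238.1 52 -11.3 1
```

```text
t: 10.9
tool_pos: [0.573, -0.2381, 0.0526]
orientation: [2.429, 1.989, -0.018]
force: [-7.1, 1.2, 14.2]
opening: 0.144
t 10.9 pos [ 573.  -238.1   52.6] yaw -11.37 tilt [-0.007 -0.009 -1.   ] F [-7.1  1.2 14.2] T [0.63 1.2  0.1 ] open 1.23 q [ 0.58  0.42 -0.33  1.69  0.16  1.07 -0.  ]
err mm [ 1.5  0.  -0.6] yaw 0.07
[0.03, 0.15, 0.05] -0.07
```

```bash
python3 -m inch '[[[0.5,0,-0.2,0.25,0],[0.5,0,-0.2,0.25,0],[0.5,0,-0.1,0.25,0],[0.5,0,0,0.25,0],[0.5,0,0,0.25,0]]]' 90; python3 plan.py 574.5 -238.1 52 -11.3 1; python3 look.py d2; python3 plan.py 574.5 -238.1 52 -11.3 1|head -1
```

```text
t: 11.4
tool_pos: [0.5734, -0.2384, 0.0524]
orientation: [2.421, 1.981, -0.009]
force: [-10.4, 3.3, 23.1]
opening: 0.147
t 11.4 pos [ 573.4 -238.4   52.4] yaw -11.42 tilt [ 0.004 -0.014 -1.   ] F [-10.4   3.3  23.1] T [1.3  2.66 0.07] open 1.25 q [ 0.58  0.41 -0.33  1.7   0.17  1.05 -0.01]
err mm [ 1.1  0.3 -0.4] yaw 0.12
[0.05, 0.11, 0.04] -0.12
t 11.45 pos [ 573.4 -238.4   52.4] yaw -11.42 tilt [ 0.004 -0.014 -1.   ] F [-10.2   2.2  22. ] T [1.21 2.57 0.05] open 1.23 q [ 0.58  0.41 -0.33  1.7   0.17  1.05 -0.01]
```

View pics/d2.png

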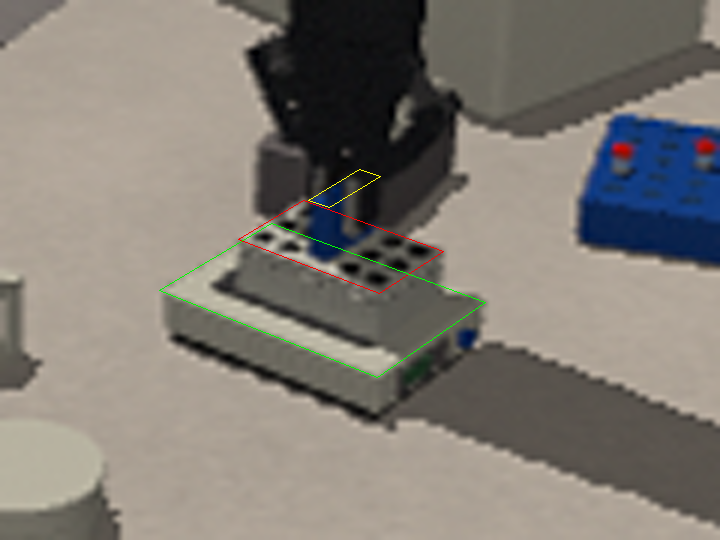

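Picture 10 shows the block seated square on the dock with the plate sunk level under it. The red outline at the fully-down height fits the block top at crop (340,247). z stays at 52.4–52.6 mm between 14 and 26 N, which is a hard stop. Handing in while pressing at about 22 N.

```bash
python3 -c "
from workcell import job;print(job.hand_in())"; python3 plan.py 574.5 -238.1 52 -11.3 1|head -1
```

```text
the job is handed in; nothing more can be done
None
the job is handed in; nothing more can be done
```

The blue-barred aluminium block is seated on the free dock. I handed the job in at about 11.5 s, with the arm still gripping the block and pressing it down. No verdict is reported.

- **Grasp:** The jaws first shut above the bar, because the tool sat about 25 mm higher than its reported height. I found this in the side view, lowered the open jaws and gripped again. The force reading then showed the block's full weight of about 4 N.
- **Slide and drop:** I set the block on the pin tip square with the dock, about 3 mm from its centre. Sliding toward dock −x, it dropped 3 mm with an 8 N side reaction near dock x −8 to −11 mm. The camera had put the pin at about −8 mm.
- **Press:** The reported height stayed at 52.4–52.6 mm while the downward reading went from 14 to 26 N. That is where the fully-down stop should be. It was 22 N at hand-in, well above the 12.5 N needed.

**Last checks:**
- The side view showed the block square on the dock with the plate sunk.
- A side force of about 10 N remained at the pin, and the tool was tilted about 0.8°. I took out neither.
- I did not take a final picture of the bystanders or the green-barred block. The path stayed clear of them, and no unexpected contact force showed in the readings.

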